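# Turn the sample rotor to the reader and start it

### The job

On the blue bench reader, push on an arm of the black three-armed rotor to turn it until the red-capped tube stands right in front of the grey reader block, in line with the block's yellow line. Then press the green start button fully down and let go, leaving the red tube in place. Do not grasp or lift anything, do not press start before the red tube is in line, and leave the reader and the flask, tip box and tube rack where they stand.

Things in the scene. Friction and masses are not known exactly. Their poses are not given: they have to be found in the camera images.
- reader: Loose blue instrument, 2.5 kg. Origin: on the table right under the rotor axis; z up; yaw varies. Body 50 mm high, x -115 to 165, y -115 to 115 mm in its own frame; a wing of the same height (x -75 to 75, y 105 to 205 mm) carries the start button. Grey reader block: x 127 to 162, y -30 to 30 mm, top 116 mm above the table, yellow line along x over its top.
- rotor_axis (a point): Point on the rotor's vertical axis, 105 mm above the table, mid-height of its three black arms. Arms: flat bars 10 mm wide, 14 mm high (98 to 112 mm above the table), 120 degrees apart. A finger fits between the hub (radius 20 mm, white top 127 mm up) and the tube holder (radius 13 mm, centred 105 mm from the axis). Below the arms it is free down to the reader's top, 51 mm up.
- rotor (a joint): Rotor angle in rad, counter-clockwise from above, from the reader's +x axis (towards the reader block) to the red tube's arm; 0 or a multiple of 2 pi is in line. The white-capped arm is 120 degrees counter-clockwise of the red, the blue one 240. Turns either way without stops or spring, takes about 0.06 N m, and stays where it is left.
- red_cap (a point): Centre of the top of the red cap, 23 mm across, 105 mm from the rotor axis, 124 mm above the table (white and blue caps alike). The tubes are fixed in their holders and hang to 59 mm above the table.
- read_point (a point): Where red_cap must be: 105 mm from the rotor axis along the reader's +x axis, 124 mm above the table.
- start (a joint): Travel of the green start button in m: 0 released, 0.006 fully down; springs back by itself; about 4 N presses it fully down.
- start_top (a point): Centre of the top of the green start button, 28 mm across, pressed straight down; in the reader's frame at x -25, y 165 mm.
- tip_box: Bystander: loose red tip box with clear lid, 85 x 120 x 71 mm, 0.25 kg; origin under its centre.
- flask: Bystander: loose glass conical flask, 88 mm across at the foot, 125 mm high; origin under its centre.
- tube_rack: Bystander: loose green and yellow rack with eight capped tubes, 70 x 150 mm, 94 mm high; origin under its centre.

How it is judged (in metres and radians):
On the way, in this order (a step that is already met when the one before it is completed fails the run):
1. the red tube stands in front of the reader block, at rest (horizontal distance between red_cap and read_point below 0.007 m and velocity of joint rotor between -0.05 and 0.05 rad/s), for 0.2 s.
2. then the start button is pressed fully down (value of joint start above 0.0045 m and horizontal distance between red_cap and read_point below 0.007 m), for 0.05 s.
At the end, for the whole second after the job is handed in: The red cap's centre is within 7 mm of the read point, the rotor is at rest, the start button has been pressed and released, the reader stands on the table within 30 mm of its start and the bystanders upright within 20 mm of theirs (all of step 1 and value of joint start below 0.002 m and angle between reader's own z axis and vertical below 0.05 rad and distance of reader from where it was at the start of the episode below 0.03 m and height (world z) of reader below 0.006 m and distance of each of tip_box, flask, tube_rack from where it was at the start of the episode below 0.02 m and angle between each of tip_box, flask, tube_rack's own z axis and vertical below 0.15 rad); the robot touches nothing.
It fails at once if start is pressed while the red tube is not in front of the reader (more than 12 mm off) (value of joint start above 0.003 m and not (horizontal distance between red_cap and read_point below 0.012 m)).
It fails at once if the reader is lifted, tipped or shoved more than 30 mm (height (world z) of reader above 0.008 m or angle between reader's own z axis and vertical above 0.08 rad or distance of reader from where it was at the start of the episode above 0.03 m).
It fails at once if a bystander is lifted, shoved more than 20 mm or tipped (distance of any of tip_box, flask, tube_rack from where it was at the start of the episode above 0.02 m or angle between any of tip_box, flask, tube_rack's own z axis and vertical above 0.25 rad).
It also fails if it takes over 58 s, if anything falls off the work surface, if the arm or the gripper's body presses on something with over 40 N, if the wrist force passes 120 N, or if a joint passes its speed limit or range.

### The arm

A 6-joint arm with a two-finger parallel gripper is mounted at the origin on the work surface. World frame = base frame: x ahead of the robot, y to its left, z up, the work surface at z = 0. Lengths are in m, angles in degrees, forces in N, time in s.
With the tool pointing down it reaches from about 0.425 to 0.95 m from the base axis. Payload 3.5 kg.
Tool frame: the origin (TCP) lies on the centre line of the jaws, within the pads' length; the fingertips stand 14 mm ahead of it and the grasp point (between the pads) lies 5 mm behind it; z points along the fingers, y is the direction in which the jaws open and shut (so a half turn about z gives the same grasp; the last joint's range is limited). The gripper opens to 85 mm and grips with 20 to 120 N. Pads are 22 mm wide; open, the fingers measure 114 mm over their backs; the gripper's body (76 mm by 85 mm) begins 54 mm behind the grasp point. The pads swing forward as they close: fully open they stand 13 mm farther back than shut.
Start: joints at [-71.906, 16.404, 90.338, -0, 73.258, -8.594], TCP at [0.303, -0.603, 0.245] pointing down, gripper open.
Joint ranges: [-158.93, 158.93], [-51.34, 127.21], [12.03, 142.37], [-87.48, 267.48], [13.55, 161.25], [-162.69, 162.69]. Speed limits (degrees/s): [159.86, 159.86, 180, 180, 180, 180].

### API

Orientations are given as a 3x3 rotation matrix whose columns are the frame's x, y, z axes.
In Python, from cell import arm gives the robot as it stands.
- The arm moves only by the tool drive_tool, never from a script. Its arguments are lists of equal length, an entry for each row: "xyz": the shift along the tool's x, y, z scaled (see below), a list of three; "dr": the turn, a rotation vector about the tool's x, y, z scaled (see below), a list of three; "grip": the closure, from 0 (fully open) to 1 (shut). In form: {"xyz": [[dx, dy, dz], ...], "dr": [[wx, wy, wz], ...], "grip": [grip, ...]}. A call has 1 to 8 rows; each row shifts and turns the commanded pose from where the row before left it, along the tool's axes as they then stand; what a row does not reach is not made up. The controller multiplies each number of a shift by 0.03 m and each number of a turn by 6 degrees. A row lasts 1/12 s, in which the tool goes at most 41.7 mm and 7.16 degrees, less where a joint would pass 70% of its speed; a pose out of reach is approached as far as the arm can. A call with a number of a shift or a turn outside -1 to 1 is refused whole. A call with a gripper value outside its range is refused whole. The fingers move at their own pace and stop on an object; "squeeze" is the grip in N (left out, the last holds). Time passes only in rows, so rows that do not move let the fingers close. It gives the time, the measured TCP pose, the force and the opening at its end, in the units of the state.
- arm.get_state(): the state, without advancing time (a new reading comes with each control period).
- arm.camera(name): name is "scene" or "top" or "wrist"; returns a dict with "img" (420x560x3 uint8, red, green, blue), "fx", "fy", "cx", "cy" (pixels), "distortion" ([k1, k2, p1, p2, k3] as OpenCV has them; the pictures are not rectified), "R" (3x3) and "t" (3): a world point X has camera coordinates R X + t; the wrist camera has in their place "tool_from_camera" (4x4, takes a point from camera to tool coordinates, whose origin is the TCP and whose axes are the flange's). Camera axes: x right, y down, z forward; pixel columns grow to the right and rows downward; lengths in m; the calibration is good to about 2 mm. A picture is of the moment at which its call begins: read the wrist's pose just before it. There is no depth.
- arm.sign_off(): hands the job in, once; it reports no verdict.
Trained networks look in the newest picture that a camera, given by its name, has taken for a name from the list of things; names that differ only in an ending like _2 or _b are one class to them, and where a whole thing is asked for, a point or a joint stands for the part that bears it (a point fixed in the world has none). Each returns a list of dicts, best first, with "confidence" (0 to 1); they miss things now and then, are a little off and sometimes report something else, mostly with a low value. They report only what shows in the picture. A call takes as long as a camera call.
- arm.trace(camera, thing): "region" (420x560 bool, what is visible of it) and "box" ([centre column, centre row, width, height] in pixels, round what is visible of it).
- arm.spot_point(camera, thing): "position" ([column, row] in pixels: a listed point, or the origin of a listed thing).
The state is a dict: "clock": time; "joint_pos": joint angles; "qd": joint speeds; "joint_torque": joint torques, N m; "eef_pos": TCP position; "ee_rot": TCP orientation; "force": force on the tool from outside, world axes, zero at the start; "wrist_torque": the same for the moment, N m; "grip_width": opening from 0.0 (shut) to 1.0 (fully open).
Only numpy, scipy, OpenCV 4.12 (cv2) and the standard library are available. Lean on these libraries where they do the work, as an engineer would, in place of code of your own. Each camera call takes 0.05 s, during which the arm holds its last target.

## Working session

There is one attempt and no reset: what is moved stays moved. The work goes in short steps, Python scripts to look and compute and a tool call to move; the robot and the scene stay as the last step left them, time stands still between calls to the robot, and variables do not carry over. Pictures are saved under pics/ and viewed, and the job is handed in when it is done.

Besides the shell and the picture viewer there is one more tool, called as name(argument=value, ...) on one line, values as JSON. drive_tool: Moves the arm, as the interface text tells. Its arguments: {"type":"object","properties":{"xyz":{"type":"array"},"dr":{"type":"array"},"grip":{"type":"array"},"squeeze":{"type":"number"}},"required":["xyz","dr","grip"]}

```bash
mkdir -p pics; ls; cat > h.py <<'E'
import numpy as np, cv2
from cell import arm
def save(name,fn):
    c=arm.camera(name); cv2.imwrite('pics/'+fn,c['img'][:,:,::-1]); return c
def ray(c,px):
    K=np.array([[c['fx'],0,c['cx']],[0,c['fy'],c['cy']],[0,0,1]])
    p=cv2.undistortPoints(np.array([[px]],float),K,np.array(c['distortion'],float))[0,0]
    R=np.array(c['R']);t=np.array(c['t'])
    return -R.T@t, R.T@np.array([p[0],p[1],1])
def atz(c,px,z):
    o,d=ray(c,px); return o+d*(z-o[2])/d[2]
def wristify(c,s):
    T=np.array(c['tool_from_camera']);Rw=np.array(s['ee_rot']);p=np.array(s['eef_pos'])
    R=Rw@T[:3,:3]; o=Rw@T[:3,3]+p
    c['R']=R.T; c['t']=-R.T@o; return c
def proj(c,X):
    K=np.array([[c['fx'],0,c['cx']],[0,c['fy'],c['cy']],[0,0,1]])
    r,_=cv2.Rodrigues(np.array(c['R'],float))
    return cv2.projectPoints(np.array([X],float),r,np.array(c['t'],float),K,np.array(c['distortion'],float))[0][0,0]
E
python3 - <<'E'
from h import *
Z=dict(reader=0,rotor_axis=.105,red_cap=.124,start_top=None,read_point=.124,tip_box=0,flask=0,tube_rack=0)
for n in ['scene','top']:
    c=save(n,n+'0.png')
    for k,z in Z.items():
        for r in arm.spot_point(n,k)[:2]:
            print(n,k,round(r['confidence'],2),np.round(r['position'],1), np.round(atz(c,r['position'],0.058 if z is None else z),4))
s=arm.get_state();print(s['clock'],s['eef_pos'],s['ee_rot'],s['force'],s['grip_width'])
E
```

```text
pics
scene reader 0.77 [232.7 222.5] [ 0.5638 -0.1253  0.    ]
scene rotor_axis 0.93 [222.  190.8] [ 0.5688 -0.1393  0.105 ]
scene red_cap 0.56 [266.5 155.4] [ 0.4452 -0.1109  0.124 ]
scene start_top 0.67 [295.7 228.1] [0.5342 0.0245 0.058 ]
scene read_point 0.92 [188.5 217.7] [ 0.6727 -0.138   0.124 ]
scene tip_box 0.88 [176.  152.6] [ 0.4646 -0.3896  0.    ]
scene flask 0.61 [124.6 208.4] [ 0.6742 -0.3637  0.    ]
scene tube_rack 0.6 [320.7 330. ] [0.6769 0.1757 0.    ]
top reader 0.98 [334.4 220.5] [ 0.5692 -0.1274  0.    ]
top rotor_axis 0.59 [341.5 219.3] [ 0.5637 -0.1321  0.105 ]
top red_cap 0.69 [328.5 262.3] [ 0.462  -0.0979  0.124 ]
top start_top 0.51 [275.6 231.9] [0.5371 0.0249 0.058 ]
top read_point 0.96 [342.1 173.2] [ 0.6712 -0.1327  0.124 ]
top tip_box 0.85 [436.9 256.7] [ 0.4752 -0.3861  0.    ]
top flask 0.66 [430.7 177.2] [ 0.6802 -0.3767  0.    ]
top tube_rack 0.88 [215.1 179.1] [0.6795 0.1826 0.    ]
0.9 [ 0.30318564 -0.60306825  0.24537278] [[ 8.93454310e-01  4.49154089e-01 -1.86571092e-06]
 [ 4.49154087e-01 -8.93454307e-01 -8.33770384e-05]
 [-3.91160651e-05  7.36555827e-05 -9.99999997e-01]] [-0.25288113  0.03620476  1.04727261] 0.9998436016094151
```

View pics/scene0.png

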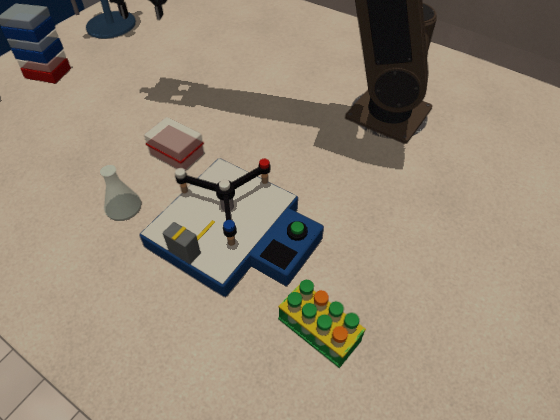

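View pics/top0.png

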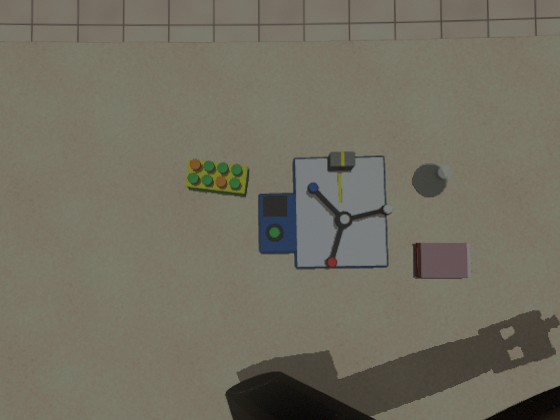

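```bash
cat > fit.py <<'E'
from h import *
def cen(mask):
    n,l,st,ce=cv2.connectedComponentsWithStats(mask.astype(np.uint8)); 
    return [(st[i,4],ce[i]) for i in range(1,n) if st[i,4]>8]
def cents(img,box):
    hsv=cv2.cvtColor(img,cv2.COLOR_RGB2HSV); x0,y0,x1,y1=box
    m=np.zeros(img.shape[:2],bool); m[y0:y1,x0:x1]=1
    H,S,V=hsv[...,0],hsv[...,1],hsv[...,2]
    red=m&((H<8)|(H>172))&(S>150)&(V>60)
    green=m&(H>45)&(H<85)&(S>120)&(V>50)
    yel=m&(H>20)&(H<35)&(S>120)&(V>80)
    return dict(red=cen(red),green=cen(green),yel=cen(yel))
E
python3 - <<'E'
from fit import *
for n,box in [('scene',(140,145,330,300)),('top',(255,145,395,275))]:
    c=save(n,n+'1.png'); r=cents(c['img'],box)
    for k,v in r.items():
        z=dict(red=.121,green=.06,yel=.116)[k]
        for a,p in v: print(n,k,a,np.round(p,1),np.round(atz(c,p,z),4), 'z51',np.round(atz(c,p,.051),4) if k=='yel' else '')
    x0,y0,x1,y1=box
    cv2.imwrite(f'pics/{n}_z.png',cv2.resize(c['img'][y0:y1,x0:x1,::-1],None,fx=4,fy=4,interpolation=cv2.INTER_CUBIC))
E
```

```text
scene red 146 [175.8 153.5] [ 0.5499 -0.2837  0.121 ] z51 
scene red 82 [263.7 163.3] [ 0.4661 -0.1037  0.121 ] z51 
scene green 136 [296.8 227.1] [0.5319 0.0257 0.06  ] z51 
scene green 168 [306.1 286.9] [0.6423 0.1173 0.06  ] z51 
scene green 98 [294.4 296.1] [0.6711 0.1093 0.06  ] z51 
scene yel 86 [205.1 229.4] [ 0.6725 -0.0972  0.116 ] z51 [ 0.64   -0.1352  0.051 ]
scene yel 71 [178.6 232.9] [ 0.7078 -0.1346  0.116 ] z51 [ 0.6786 -0.176   0.051 ]
scene yel 28 [297.1 289. ] [0.6826 0.1207 0.116 ] z51 [0.6511 0.103  0.051 ]
scene yel 32 [312.2 295.2] [0.6785 0.1491 0.116 ] z51 [0.6465 0.1342 0.051 ]
top red 62 [331.6 262. ] [ 0.4627 -0.1055  0.121 ] z51 
top green 72 [274.2 231.9] [0.5369 0.0285 0.06  ] z51 
top yel 42 [342.  158.5] [ 0.7079 -0.1341  0.116 ] z51 [ 0.7212 -0.1427  0.051 ]
top yel 75 [339.4 186.7] [ 0.6404 -0.1271  0.116 ] z51 [ 0.65   -0.1353  0.051 ]
```

View pics/scene_z.png

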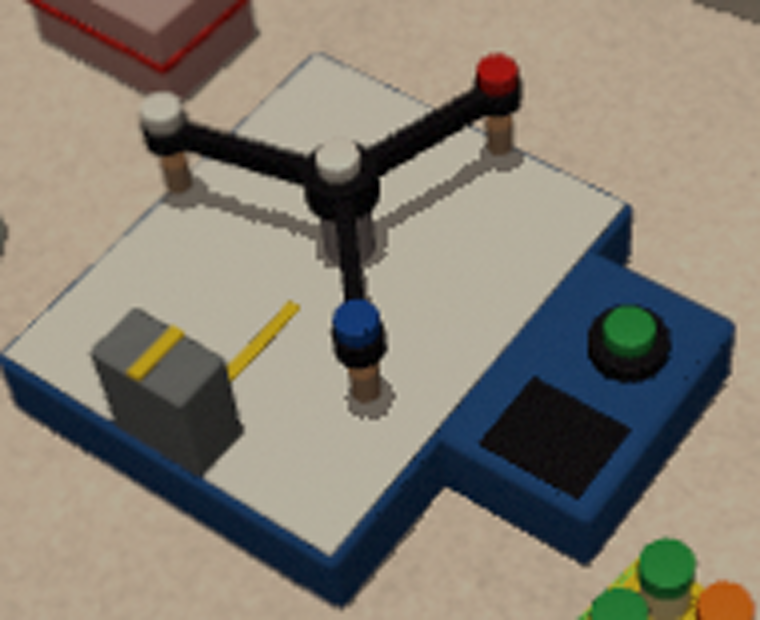

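View pics/top_z.png

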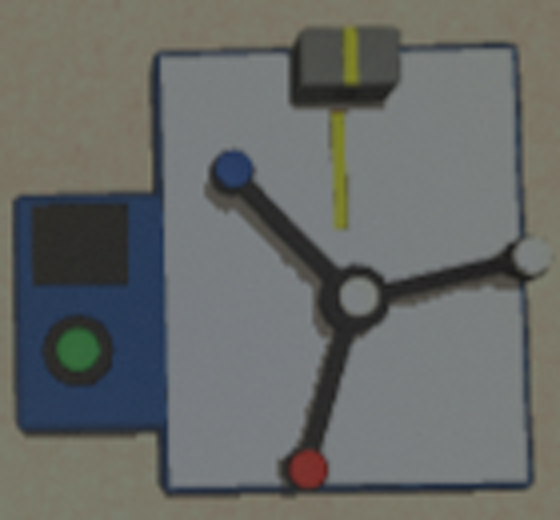

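```bash
cat > solve.py <<'E'
from h import *
from scipy.optimize import least_squares
def model(p,th=None):
    x,y,yw,q=p
    def W(a): 
        c,s=np.cos(yw),np.sin(yw); return np.array([x+c*a[0]-s*a[1],y+s*a[0]+c*a[1],a[2]])
    P={'hub':W((0,0,.127)),'blk':W((.1445,0,.116)),'btn':W((-.025,.165,.061))}
    for k,o in (('red',0),('white',120),('blue',240)):
        a=q+np.radians(o); P[k]=W((.105*np.cos(a),.105*np.sin(a),.124))
    return P
def solve(obs,p0):
    f=lambda p:np.concatenate([proj(c,model(p)[k])-np.array(px) for c,d in obs for k,px in d.items()])
    r=least_squares(f,p0,loss='soft_l1'); return r.x,f(r.x).reshape(-1,2)
E
python3 - <<'E'
from solve import *
cs=arm.camera('scene');ct=arm.camera('top')
z=lambda x,y,b:(x/4+b[0]-.4,y/4+b[1]-.4)
S=(140,145);T=(255,145)
ds=dict(hub=z(338,157,S),red=z(497,72,S),white=z(163,107,S),blue=z(357,318,S),blk=z(156,352,S),btn=z(629,327,S))
dt=dict(hub=z(359,296,T),red=z(308,468,T),white=z(533,256,T),blue=z(234,169,T),blk=z(351,57,T),btn=z(77,349,T))
for o in ([(cs,ds)],[(ct,dt)],[(cs,ds),(ct,dt)]):
    p,r=solve(o,[.565,-.133,0,2.9]); print(np.round(p[:2],4),np.degrees(p[2:]),'\n',np.round(r,1).tolist())
for k,v in model(p).items(): print(k,np.round(v,4))
E
```

```text
[ 0.5639 -0.1352] [  0.92460177 162.02980395] 
 [[-0.1, -0.8], [0.3, -1.1], [-0.6, -0.3], [-0.4, -0.3], [0.4, 0.9], [0.3, 2.6]]
[ 0.5631 -0.1357] [  0.35291869 162.67779509] 
 [[-0.1, 0.2], [0.0, 0.4], [0.1, -0.1], [-0.0, -0.3], [-0.0, -0.2], [0.0, -0.0]]
[ 0.5634 -0.1356] [  0.57709211 162.43025331] 
 [[-0.1, -1.0], [0.2, -1.4], [-0.6, -0.4], [-0.3, -0.5], [0.1, 0.4], [0.2, 2.7], [-0.2, 0.1], [-0.1, 0.3], [-0.0, -0.1], [-0.1, -0.4], [-0.3, -0.3], [0.0, 0.1]]
hub [ 0.5634 -0.1356  0.127 ]
blk [ 0.7078 -0.1341  0.116 ]
btn [0.5367 0.0292 0.061 ]
red [ 0.4629 -0.1049  0.124 ]
white [ 0.587  -0.2379  0.124 ]
blue [ 0.6401 -0.0639  0.124 ]
```

drive_tool(xyz=[[0, 0, 0], [0, 0, 0], [0, 0, 0], [0, 0, 0], [0, 0, 0]], dr=[[0, 0, 0.89], [0, 0, 0.89], [0, 0, 0.89], [0, 0, 0.89], [0, 0, 0.89]], grip=[1, 1, 1, 1, 1])

```text
clock: 1.52
eef_pos: [0.3032, -0.6031, 0.2453]
ee_rot: [[1.0, -0.005, 0.0], [-0.005, -1.0, -0.0], [0.0, 0.0, -1.0]]
force: [0.7, 0.1, -0.4]
grip_width: 0.303
```

drive_tool(xyz=[[0.5, -0.9, 0], [0.5, -0.9, 0], [0.5, -0.9, 0], [0.5, -0.9, 0], [0.5, -0.9, 0], [0.5, -0.9, 0], [0.5, -0.9, 0], [0.5, -0.9, 0]], dr=[[0, 0, 0], [0, 0, 0], [0, 0, 0], [0, 0, 0], [0, 0, 0], [0, 0, 0], [0, 0, 0], [0, 0, 0]], grip=[1, 1, 1, 1, 1, 1, 1, 1])

```text
clock: 2.18
eef_pos: [0.4238, -0.3857, 0.2455]
ee_rot: [[1.0, -0.0, 0.0], [-0.0, -1.0, -0.0], [0.0, 0.0, -1.0]]
force: [0.7, 1.2, 0.1]
grip_width: 0.002
```

drive_tool(xyz=[[0.42, -0.88, 0], [0.42, -0.88, 0], [0.42, -0.88, 0], [0.42, -0.88, 0], [0.42, -0.88, 0], [0.42, -0.88, 0], [0.42, -0.88, 0], [0.42, -0.88, 0]], dr=[[0, 0, 0], [0, 0, 0], [0, 0, 0], [0, 0, 0], [0, 0, 0], [0, 0, 0], [0, 0, 0], [0, 0, 0]], grip=[1, 1, 1, 1, 1, 1, 1, 1])

```text
clock: 2.85
eef_pos: [0.5245, -0.1745, 0.2456]
ee_rot: [[1.0, -0.0, 0.0], [-0.0, -1.0, -0.0], [0.0, 0.0, -1.0]]
force: [-0.4, -0.3, -0.6]
grip_width: 0.003
```

```bash
python3 - <<'E'
from h import *
for n in ['scene','top']: save(n,n+'2.png')
a=cv2.imread('pics/scene2.png')[90:310,100:360]; b=cv2.imread('pics/top2.png')[120:310,230:450]
cv2.imwrite('pics/c2.png',np.hstack([cv2.resize(a,(400,340)),cv2.resize(b,(394,340))]))
s=arm.get_state();print(s['clock'],s['eef_pos'])
E
```

```text
2.95 [ 0.52517413 -0.17267463  0.24551888]
```

View pics/c2.png

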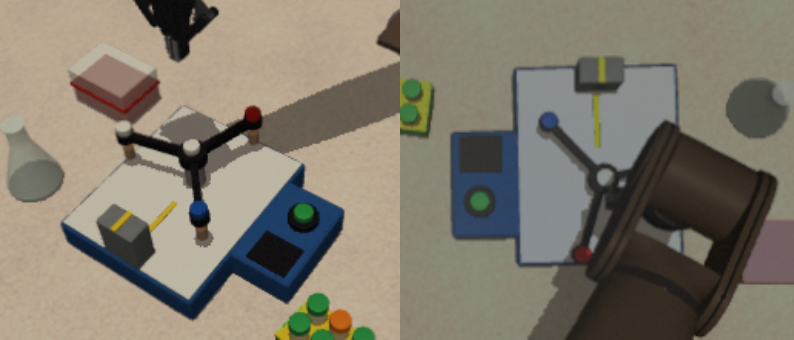

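drive_tool(xyz=[[0, 0, 0.85], [0, 0, 0.85], [0, 0, 0.85], [0, 0, 0.85], [0, 0, 0.85], [0, 0, 0.85], [0, 0, 0]], dr=[[0, 0, 0], [0, 0, 0], [0, 0, 0], [0, 0, 0], [0, 0, 0], [0, 0, 0], [0, 0, 0]], grip=[1, 1, 1, 1, 1, 1, 1])

```text
clock: 3.53
eef_pos: [0.5202, -0.1748, 0.0868]
ee_rot: [[1.0, -0.001, -0.01], [-0.001, -1.0, 0.005], [-0.01, -0.005, -1.0]]
force: [-0.8, 0.3, -0.6]
grip_width: -0.002
```

```bash
python3 - <<'E'
from h import *
s=arm.get_state();print(s['clock'],s['eef_pos'],s['force'])
# arc plan, 56mm radius, steps of 10 deg
ax=np.array([.5634,-.1355]); prev=np.array([.5252,-.1725])
for a in range(215,15,-10):
    p=ax+.057*np.array([np.cos(np.radians(a)),np.sin(np.radians(a))]); d=(p-prev)/.03
    print(a,np.round(p,4),'tool',np.round([d[0],-d[1]],2)); prev=p
E
```

```text
3.5333 [ 0.52017799 -0.17477551  0.08675111] [-0.80267178  0.25158421 -0.55295564]
215 [ 0.5167 -0.1682] tool [-0.28 -0.14]
205 [ 0.5117 -0.1596] tool [-0.17 -0.29]
195 [ 0.5083 -0.1503] tool [-0.11 -0.31]
185 [ 0.5066 -0.1405] tool [-0.06 -0.33]
175 [ 0.5066 -0.1305] tool [ 0.   -0.33]
165 [ 0.5083 -0.1207] tool [ 0.06 -0.33]
155 [ 0.5117 -0.1114] tool [ 0.11 -0.31]
145 [ 0.5167 -0.1028] tool [ 0.17 -0.29]
135 [ 0.5231 -0.0952] tool [ 0.21 -0.25]
125 [ 0.5307 -0.0888] tool [ 0.25 -0.21]
115 [ 0.5393 -0.0838] tool [ 0.29 -0.17]
105 [ 0.5486 -0.0804] tool [ 0.31 -0.11]
95 [ 0.5584 -0.0787] tool [ 0.33 -0.06]
85 [ 0.5684 -0.0787] tool [ 0.33 -0.  ]
75 [ 0.5782 -0.0804] tool [0.33 0.06]
65 [ 0.5875 -0.0838] tool [0.31 0.11]
55 [ 0.5961 -0.0888] tool [0.29 0.17]
45 [ 0.6037 -0.0952] tool [0.25 0.21]
35 [ 0.6101 -0.1028] tool [0.21 0.25]
25 [ 0.6151 -0.1114] tool [0.17 0.29]
```

drive_tool(xyz=[[-0.28, -0.14, 0], [-0.17, -0.29, 0], [-0.11, -0.31, 0], [-0.06, -0.33, 0], [0, 0, 0]], dr=[[0, 0, 0], [0, 0, 0], [0, 0, 0], [0, 0, 0], [0, 0, 0]], grip=[1, 1, 1, 1, 1])

```text
clock: 3.95
eef_pos: [0.5054, -0.142, 0.0936]
ee_rot: [[1.0, 0.001, 0.002], [0.001, -1.0, -0.0], [0.002, 0.0, -1.0]]
force: [-0.7, -0.6, -0.9]
grip_width: -0.0
```

```bash
cat > look.py <<'E'
from h import *
import sys
i=sys.argv[1]
s=arm.get_state();print(s['clock'],np.round(s['eef_pos'],4),np.round(s['force'],1))
for n in ['scene','top']: save(n,n+i+'.png')
a=cv2.imread(f'pics/scene{i}.png')[130:310,130:350]; b=cv2.imread(f'pics/top{i}.png')[130:310,240:450]
cv2.imwrite(f'pics/c{i}.png',np.hstack([cv2.resize(a,(400,328)),cv2.resize(b,(390,328))]))
E
python3 look.py 3
```

```text
3.95 [ 0.5054 -0.142   0.0936] [-0.7 -0.6 -0.9]
```

View pics/c3.png

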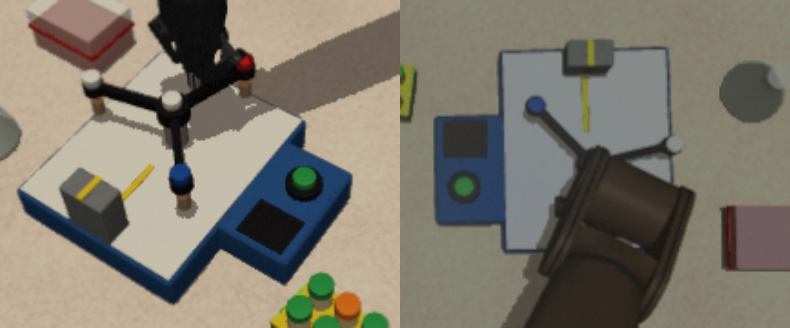

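drive_tool(xyz=[[0.02, -0.33, 0], [0.06, -0.33, 0], [0.11, -0.31, 0], [0.17, -0.29, 0], [0.21, -0.25, 0], [0.25, -0.21, 0], [0, 0, 0]], dr=[[0, 0, 0], [0, 0, 0], [0, 0, 0], [0, 0, 0], [0, 0, 0], [0, 0, 0], [0, 0, 0]], grip=[1, 1, 1, 1, 1, 1, 1])

```text
clock: 4.63
eef_pos: [0.5314, -0.0906, 0.0923]
ee_rot: [[1.0, 0.001, 0.001], [0.001, -1.0, 0.001], [0.001, -0.001, -1.0]]
force: [0.2, 1.1, 0.6]
grip_width: 0.001
```

```bash
python3 look.py 4
```

```text
4.6333 [ 0.5314 -0.0906  0.0923] [0.2 1.1 0.6]
```

View pics/c4.png

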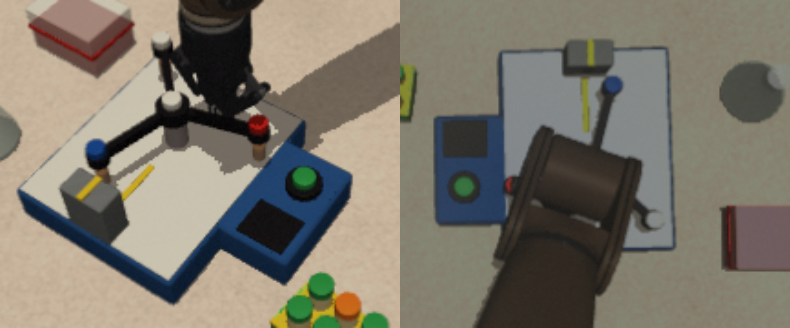

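drive_tool(xyz=[[0.29, -0.17, 0], [0.31, -0.11, 0], [0.33, -0.06, 0], [0.33, 0, 0], [0.33, 0.06, 0], [0.31, 0.11, 0], [0.29, 0.17, 0], [0, 0, 0]], dr=[[0, 0, 0], [0, 0, 0], [0, 0, 0], [0, 0, 0], [0, 0, 0], [0, 0, 0], [0, 0, 0], [0, 0, 0]], grip=[1, 1, 1, 1, 1, 1, 1, 1])

```text
clock: 5.4
eef_pos: [0.5984, -0.0934, 0.0929]
ee_rot: [[1.0, -0.001, 0.004], [-0.001, -1.0, -0.001], [0.004, 0.001, -1.0]]
force: [0.2, 0.6, -0.6]
grip_width: -0.001
```

```bash
python3 look.py 5
```

```text
5.4 [ 0.5984 -0.0934  0.0929] [ 0.2  0.6 -0.6]
```

View pics/c5.png

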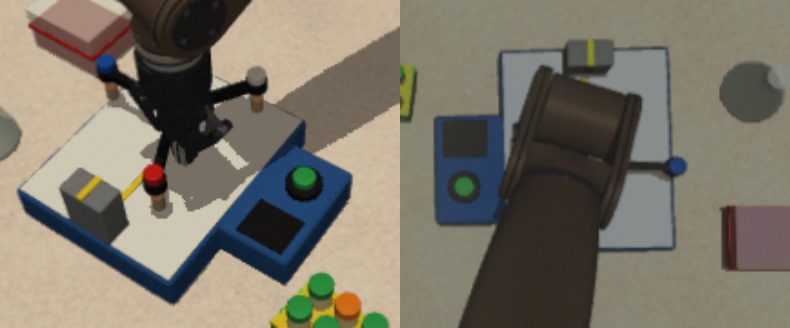

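```bash
cat > ang.py <<'E'
from solve import *
import sys
from scipy.optimize import minimize_scalar
P0=[.5634,-.1355,np.radians(.5)]
def cap(n,img,k,pred):
    hsv=cv2.cvtColor(img,cv2.COLOR_RGB2HSV).astype(int);H,S,V=hsv[...,0],hsv[...,1],hsv[...,2]
    m={'red':((H<8)|(H>172))&(S>150)&(V>50),'blue':(H>105)&(H<125)&(S>140)&(V>45)}[k]
    yy,xx=np.nonzero(m); r=6.5 if n=='top' else 9
    near=np.hypot(xx-pred[0],yy-pred[1])<r
    return None if near.sum()<12 else (np.array([xx[near].mean(),yy[near].mean()]),near.sum())
def angle(q0):
    s=arm.get_state();print(s['clock'],np.round(s['eef_pos'],4))
    for n in ['scene','top']:
        c=arm.camera(n)
        for k in ('red','blue'):
            q=q0
            zc=.120 if n=='scene' else .124
            for _ in range(4):
                X=model(P0+[q])[k].copy();X[2]=zc
                r=cap(n,c['img'],k,proj(c,X))
                if r is None: break
                w=atz(c,r[0],zc)[:2]-P0[:2]
                q=np.arctan2(w[1],w[0])-P0[2]-(0 if k=='red' else np.radians(240)); q=(q+np.pi)%(2*np.pi)-np.pi
            if r is not None: print(n,k,'deg',round(np.degrees(q),2),'rad',np.round(np.hypot(*w),4),'n',r[1],'px',np.round(r[0],1))
        for r in arm.spot_point(n,'red_cap')[:1]:
            w=atz(c,r['position'],.124)[:2]-P0[:2]; print(n,'net red',round(r['confidence'],2),round(np.degrees(np.arctan2(w[1],w[0])-P0[2]),2),np.hypot(*w).round(4))
    return c
if __name__=='__main__': angle(np.radians(float(sys.argv[1])))
E
python3 ang.py 30
```

```text
5.5 [ 0.5969 -0.0928  0.0927]
scene red deg 26.95 rad 0.1061 n 113 px [214.  225.5]
scene blue deg 27.92 rad 0.1036 n 81 px [187.8 164.7]
scene net red 0.74 27.63 0.0929
top blue deg 26.67 rad 0.1041 n 62 px [388.9 220.7]
top net red 0.63 70.91 0.3092
```

drive_tool(xyz=[[0.25, 0.21, 0], [0.21, 0.25, 0], [0, 0, 0]], dr=[[0, 0, 0], [0, 0, 0], [0, 0, 0]], grip=[1, 1, 1])

```text
clock: 5.95
eef_pos: [0.6111, -0.1076, 0.0928]
ee_rot: [[1.0, -0.001, 0.002], [-0.001, -1.0, -0.001], [0.002, 0.001, -1.0]]
force: [-0.0, -0.2, 0.0]
grip_width: 0.003
```

```bash
python3 ang.py 9;python3 look.py 6
```

```text
5.95 [ 0.6111 -0.1076  0.0928]
scene red deg 8.66 rad 0.1059 n 109 px [197.9 221.7]
scene net red 0.66 6.58 0.105
top blue deg 7.92 rad 0.1041 n 62 px [386.1 234.9]
6.15 [ 0.6099 -0.1063  0.0924] [0.1 0.5 0.7]
```

View pics/c6.png

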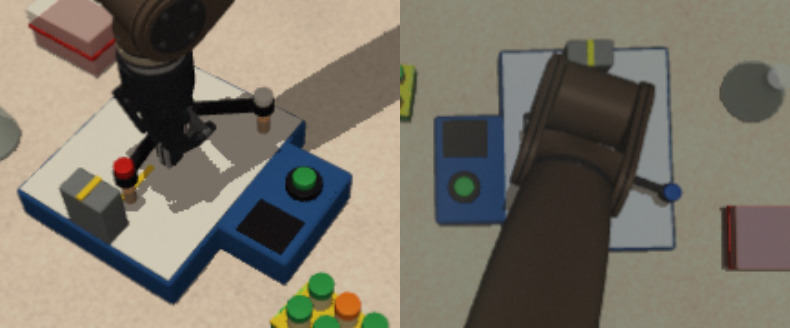

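drive_tool(xyz=[[0, 0.05, 0], [0, 0.05, 0], [0, 0.05, 0], [0, 0, 0]], dr=[[0, 0, 0], [0, 0, 0], [0, 0, 0], [0, 0, 0]], grip=[1, 1, 1, 1])

```text
clock: 6.58
eef_pos: [0.6097, -0.1106, 0.0924]
ee_rot: [[1.0, -0.0, 0.0], [-0.0, -1.0, 0.0], [0.0, -0.0, -1.0]]
force: [0.4, 1.1, 0.8]
grip_width: 0.001
```

```bash
python3 ang.py 4
```

```text
6.5833 [ 0.6097 -0.1106  0.0924]
scene red deg 7.2 rad 0.1057 n 114 px [196.8 221.2]
scene net red 0.62 1.68 0.0965
top blue deg 6.37 rad 0.1043 n 63 px [385.7 236.1]
```

drive_tool(xyz=[[0, 0.05, 0], [0, 0.05, 0], [0, 0, 0], [0, 0, 0]], dr=[[0, 0, 0], [0, 0, 0], [0, 0, 0], [0, 0, 0]], grip=[1, 1, 1, 1])

```text
clock: 7.12
eef_pos: [0.6096, -0.1137, 0.0923]
ee_rot: [[1.0, -0.0, -0.0], [-0.0, -1.0, -0.0], [-0.0, 0.0, -1.0]]
force: [-0.1, -0.0, 0.1]
grip_width: 0.001
```

```bash
python3 ang.py 3
```

```text
7.1167 [ 0.6096 -0.1137  0.0923]
scene red deg 3.88 rad 0.1062 n 109 px [194.1 220.2]
scene net red 0.56 -1.13 0.0996
top blue deg 2.92 rad 0.1043 n 65 px [384.6 238.5]
```

drive_tool(xyz=[[0, 0.045, 0], [0, 0.045, 0], [0, 0, 0], [0, 0, 0]], dr=[[0, 0, 0], [0, 0, 0], [0, 0, 0], [0, 0, 0]], grip=[1, 1, 1, 1])

```text
clock: 7.65
eef_pos: [0.6096, -0.1164, 0.0923]
ee_rot: [[1.0, -0.0, -0.0], [-0.0, -1.0, -0.0], [-0.0, 0.0, -1.0]]
force: [0.4, 0.6, 0.2]
grip_width: 0.003
```

```bash
python3 ang.py 1; python3 look.py 7
```

```text
7.65 [ 0.6096 -0.1164  0.0923]
scene red deg 1.0 rad 0.1061 n 106 px [192.  219.1]
scene net red 0.97 -0.19 0.1006
top blue deg -0.2 rad 0.1045 n 64 px [383.6 240.7]
top net red 0.22 -66.22 0.2219
7.85 [ 0.6095 -0.1164  0.0923] [0.5 0.3 0.3]
```

View pics/c7.png

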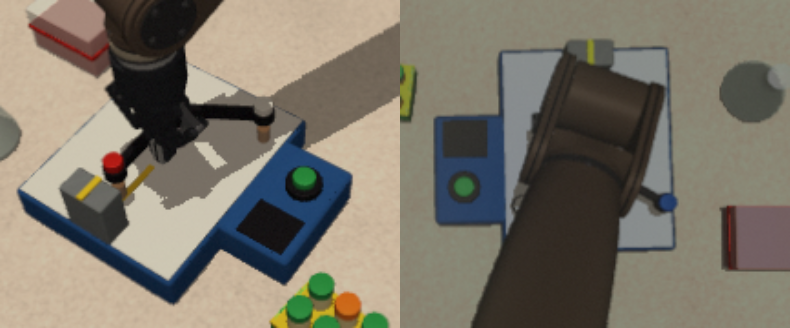

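drive_tool(xyz=[[0, -0.2, 0], [0, -0.2, 0], [0, 0, -0.7], [0, 0, -0.9], [0, 0, -0.9], [0, 0, -0.9], [0, -0.9, 0], [0, -0.9, 0]], dr=[[0, 0, 0], [0, 0, 0], [0, 0, 0], [0, 0, 0], [0, 0, 0], [0, 0, 0], [0, 0, 0], [0, 0, 0]], grip=[1, 1, 1, 1, 1, 1, 1, 1])

```text
clock: 8.62
eef_pos: [0.6111, -0.0505, 0.1976]
ee_rot: [[1.0, -0.003, 0.006], [-0.003, -1.0, -0.001], [0.006, 0.001, -1.0]]
force: [0.7, -0.5, 0.1]
grip_width: 0.002
```

drive_tool(xyz=[[-0.5, -0.9, 0], [-0.5, -0.9, 0], [-0.5, -0.9, 0], [-0.5, -0.4, 0], [-0.4, 0, 0], [0, 0, 0]], dr=[[0, 0, 0], [0, 0, 0], [0, 0, 0], [0, 0, 0], [0, 0, 0], [0, 0, 0]], grip=[1, 1, 1, 1, 1, 1])

```text
clock: 9.12
eef_pos: [0.5355, 0.0445, 0.1939]
ee_rot: [[1.0, 0.002, -0.002], [0.002, -1.0, 0.0], [-0.002, -0.0, -1.0]]
force: [0.2, 0.6, 0.6]
grip_width: 0.001
```

```bash
python3 ang.py 0; python3 look.py 8
```

```text
9.1167 [0.5355 0.0445 0.1939]
scene red deg 1.0 rad 0.1061 n 106 px [192.  219.1]
scene blue deg 1.22 rad 0.1022 n 72 px [206.  154.9]
scene net red 0.7 -2.69 0.0941
top red deg 0.32 rad 0.1046 n 61 px [342.7 174.6]
top blue deg 0.08 rad 0.1047 n 58 px [383.8 240.6]
top net red 0.85 0.23 0.1071
9.3167 [0.5383 0.0425 0.1946] [ 0.8  0.8 -0.1]
```

View pics/c8.png

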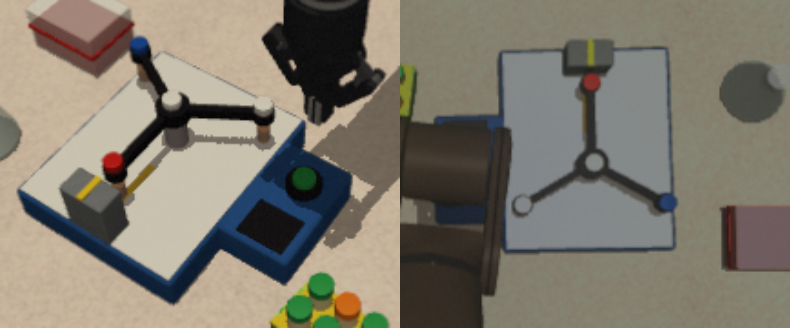

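drive_tool(xyz=[[0, 0.45, 0], [0, 0, 0.7], [0, 0, 0.8], [0, 0, 0.7], [0, 0, 0.5], [0, 0, 0.3], [0, 0, 0.2], [0, 0, 0]], dr=[[0, 0, 0], [0, 0, 0], [0, 0, 0], [0, 0, 0], [0, 0, 0], [0, 0, 0], [0, 0, 0], [0, 0, 0]], grip=[1, 1, 1, 1, 1, 1, 1, 1])

```text
clock: 10.08
eef_pos: [0.5372, 0.0291, 0.0972]
ee_rot: [[1.0, -0.001, -0.002], [-0.001, -1.0, 0.0], [-0.002, -0.0, -1.0]]
force: [0.2, -0.4, -0.7]
grip_width: -0.003
```

```bash
python3 - <<'E'
from h import *
s=arm.get_state();print(s['clock'],np.round(s['eef_pos'],4),np.round(s['force'],1))
a=save('scene','s9.png')['img'][180:280,240:340,::-1];b=save('wrist','w9.png')['img'][:,:,::-1]
cv2.imwrite('pics/c9.png',np.hstack([cv2.resize(a,(380,380),interpolation=2),cv2.resize(b,(420,380))]))
E
```

```text
10.0833 [0.5372 0.0291 0.0972] [ 0.2 -0.4 -0.7]
```

View pics/c9.png

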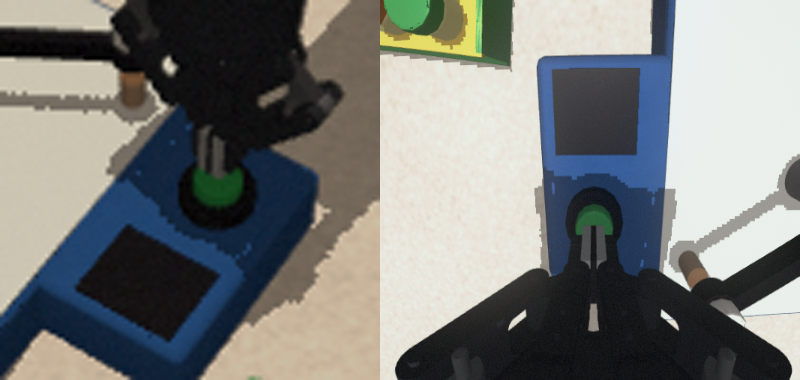

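```bash
python3 - <<'E'
from h import *
s=arm.get_state();print(np.round(s['joint_pos'],1))
E
```

```text
[ -7.7   9.2 115.6   0.   55.2  82.3]
```

drive_tool(xyz=[[0, 0, -0.8], [0, 0, -0.2], [0, 0, 0], [0, 0, 0], [0, 0, 0], [0, 0, 0], [0, 0, 0], [0, 0, 0]], dr=[[0, 0, -1], [0, 0, -1], [0, 0, -1], [0, 0, -1], [0, 0, -1], [0, 0, -1], [0, 0, -1], [0, 0, -1]], grip=[1, 1, 1, 1, 1, 1, 1, 1])

```text
clock: 10.85
eef_pos: [0.5387, 0.0292, 0.1301]
ee_rot: [[0.665, 0.746, 0.003], [0.746, -0.665, -0.0], [0.002, 0.003, -1.0]]
force: [0.4, -0.2, 0.0]
grip_width: 0.002
```

drive_tool(xyz=[[0, 0, 0], [0, 0, 0], [0, 0, 0], [0, 0, 0], [0, 0, 0], [0, 0, 0], [0, 0, 0], [0, 0, 0]], dr=[[0, 0, -1], [0, 0, -1], [0, 0, -1], [0, 0, -1], [0, 0, -1], [0, 0, -1], [0, 0, -1], [0, 0, 0]], grip=[1, 1, 1, 1, 1, 1, 1, 1])

```text
clock: 11.52
eef_pos: [0.5386, 0.0292, 0.13]
ee_rot: [[-0.002, 1.0, 0.003], [1.0, 0.002, -0.0], [-0.0, 0.003, -1.0]]
force: [0.1, 0.7, -0.2]
grip_width: 0.0
```

drive_tool(xyz=[[0, 0, 0.5], [0, 0, 0.6], [0, 0, 0.4], [0, 0, 0.2], [0, 0, 0]], dr=[[0, 0, 0], [0, 0, 0], [0, 0, 0], [0, 0, 0], [0, 0, 0]], grip=[1, 1, 1, 1, 1])

```text
clock: 11.93
eef_pos: [0.5383, 0.0292, 0.0799]
ee_rot: [[0.002, 1.0, -0.002], [1.0, -0.002, 0.0], [0.0, -0.002, -1.0]]
force: [-5.2, 0.3, 11.4]
grip_width: -0.0
```

```bash
python3 - <<'E'
from h import *
s=arm.get_state();print(s['clock'],np.round(s['eef_pos'],4),np.round(s['force'],1))
a=save('scene','s10.png')['img'][180:280,240:340,::-1];b=save('wrist','w10.png')['img'][:,:,::-1]
cv2.imwrite('pics/c10.png',np.hstack([cv2.resize(a,(380,380),interpolation=2),cv2.resize(b,(420,380))]))
E
```

```text
11.9333 [0.5383 0.0292 0.0799] [-5.2  0.3 11.4]
```

View pics/c10.png

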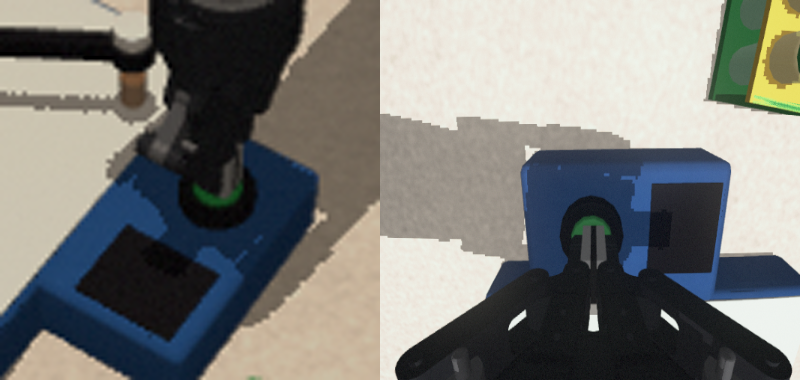

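drive_tool(xyz=[[0, 0, 0], [0, 0, 0]], dr=[[0, 0, 0], [0, 0, 0]], grip=[1, 1])

```text
clock: 12.2
eef_pos: [0.5382, 0.0293, 0.0799]
ee_rot: [[0.001, 1.0, -0.0], [1.0, -0.001, -0.0], [-0.0, -0.0, -1.0]]
force: [-5.5, 0.9, 10.5]
grip_width: -0.001
```

```bash
python3 ang.py 0
```

```text
12.2 [0.5382 0.0293 0.0799]
scene red deg 1.0 rad 0.1061 n 106 px [192.  219.1]
scene blue deg 1.19 rad 0.102 n 73 px [206.1 154.9]
scene net red 0.77 -1.82 0.1035
top red deg 0.37 rad 0.1047 n 62 px [342.6 174.5]
top blue deg 0.11 rad 0.1046 n 59 px [383.7 240.5]
top net red 0.66 3.47 0.1021
```

```bash
python3 - <<'E'
from h import *
cs=arm.camera('scene');ct=arm.camera('top')
for px in [(296.8,226.4),(297,226.5)]:
  for z in (.06,.066,.070,.074,.078): print(z,np.round(atz(cs,px,z)[:2],4),np.round(atz(ct,(274.2,231.9),z)[:2],4))
# green now
from fit import *
print(cents(cs['img'],(280,210,320,250))['green'])
cv2.imwrite('pics/s11.png',cv2.resize(cs['img'][190:270,250:340,::-1],None,fx=8,fy=8,interpolation=2))
E
```

```text
0.06 [0.5305 0.0247] [0.537  0.0284]
0.066 [0.5344 0.027 ] [0.5366 0.0283]
0.07 [0.537  0.0285] [0.5364 0.0283]
0.074 [0.5396 0.03  ] [0.5362 0.0283]
0.078 [0.5422 0.0315] [0.536  0.0283]
0.06 [0.5304 0.0252] [0.537  0.0284]
0.066 [0.5343 0.0275] [0.5366 0.0283]
0.07 [0.537 0.029] [0.5364 0.0283]
0.074 [0.5396 0.0305] [0.5362 0.0283]
0.078 [0.5422 0.032 ] [0.536  0.0283]
[(np.int32(31), array([296.64516129, 231.32258065]))]
```

View pics/s11.png

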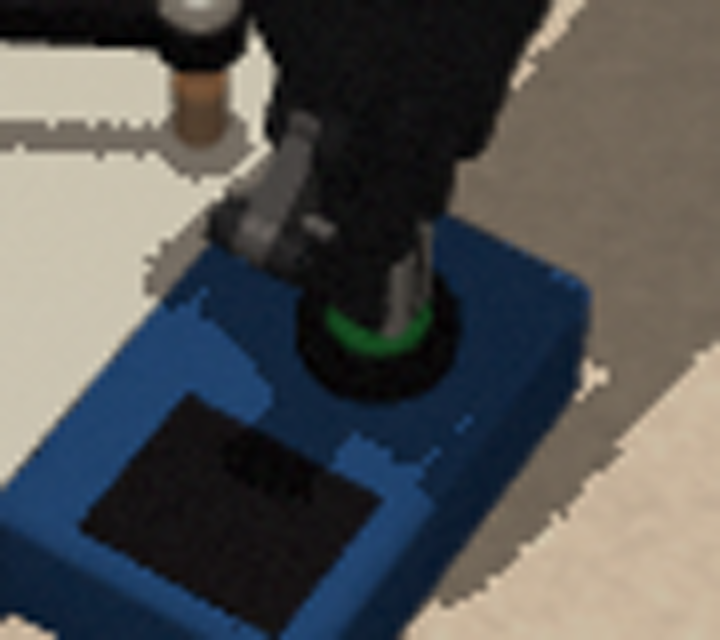

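drive_tool(xyz=[[0, 0, 0.04], [0, 0, 0], [0, 0, 0]], dr=[[0, 0, 0], [0, 0, 0], [0, 0, 0]], grip=[1, 1, 1])

```text
clock: 12.75
eef_pos: [0.5383, 0.0292, 0.0798]
ee_rot: [[0.001, 1.0, -0.001], [1.0, -0.001, -0.0], [-0.0, -0.001, -1.0]]
force: [-8.0, 0.5, 16.4]
grip_width: -0.001
```

drive_tool(xyz=[[0, 0, -0.3], [0, 0, -0.7], [0, 0, -0.9], [0, 0, -0.9], [0, 0, -0.9], [0, 0, -0.6], [0, 0, 0], [0, 0, 0]], dr=[[0, 0, 0], [0, 0, 0], [0, 0, 0], [0, 0, 0], [0, 0, 0], [0, 0, 0], [0, 0, 0], [0, 0, 0]], grip=[1, 1, 1, 1, 1, 1, 1, 1])

```text
clock: 13.42
eef_pos: [0.5384, 0.0292, 0.2067]
ee_rot: [[0.001, 1.0, 0.003], [1.0, -0.001, -0.0], [-0.0, 0.003, -1.0]]
force: [0.7, -0.3, -1.2]
grip_width: -0.0
```

```bash
python3 ang.py 0; python3 look.py 12; python3 - <<'E'
from fit import *
c=arm.camera('scene'); print(cents(c['img'],(280,210,320,250)))
print(arm.get_state()['force'])
E
```

```text
13.4167 [0.5384 0.0292 0.2067]
scene red deg 0.93 rad 0.106 n 105 px [191.9 219. ]
scene blue deg 1.22 rad 0.1022 n 72 px [206.  154.9]
scene net red 0.55 -1.71 0.0988
top red deg 0.36 rad 0.1046 n 64 px [342.6 174.5]
top blue deg 0.08 rad 0.1047 n 58 px [383.8 240.6]
top net red 0.96 3.11 0.1042
13.6167 [0.5366 0.0294 0.2031] [-0.5 -0.6 -0.7]
{'red': [], 'green': [(np.int32(128), array([296.859375, 227.5     ]))], 'yel': []}
[ 0.50010518  0.5289997  -0.87844898]
```

View pics/c12.png

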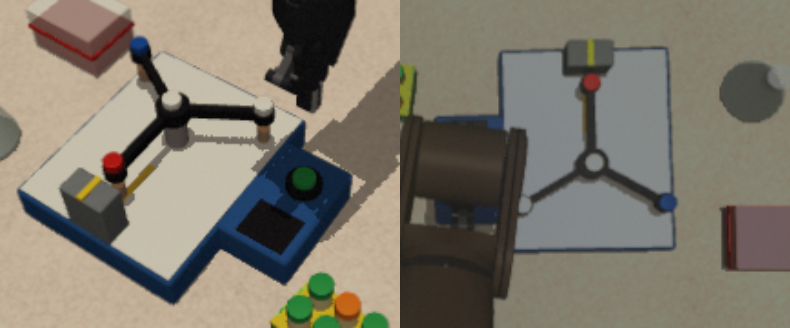

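```bash
python3 -c "
from cell import arm
print(arm.sign_off())"
```

```text
the job is handed in; nothing more can be done
None
```

I turned the rotor about 162° clockwise by pushing the red arm with the closed fingers, until the red tube stood in line with the yellow line. I then backed off, pressed the start button straight down, lifted clear and handed the job in at about 13.7 s. `sign_off` reports no verdict.

- **Red tube:** colour measurements put the rotor 0.1° to 0.4° off in line from the top camera and 0.9° to 1.2° from the scene camera. That is at most about 2 mm at the cap, and it did not change through the press. The trained network disagreed with itself, giving −1.7° from the scene camera and 3.1° from the top camera. I went by the colour measurements and the picture.
- **Start button:** it was pressed to a hard stop: pushing harder raised the force from 10.5 N to 16.4 N while the finger stayed at the same height. It then sprang back to within half a pixel of its starting image position. During the press there was also a sideways force of up to 8 N.
- **Reader:** it shows no visible shift in the last pictures.
- **Bystanders:** I kept clear of the flask, tip box and tube rack. They look unmoved where they show in the last pictures, but I did not measure their positions again.
- **Arm:** at the end it hung free about 0.2 m above the table, with no contact force.

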